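# Hang the wide bracket on the slotted uprights until its latch snaps

### The job

Hang the wide bracket, the one whose two claws are as far apart as the two slotted uprights, on the uprights: push both claws into the upper pair of slots, then press the bracket straight down until it sits fully home and the spring latch has snapped out over its lower lip. Feel your way and do not force it: never load the uprights with more than about 45 N. Let go of the bracket and leave everything else on the bench where it is.

Things in the scene. Friction and masses are not known exactly. Their poses are not given: they have to be found in the camera images.
- wide_bracket: aluminium bracket (all sizes here in mm), 0.34 to 0.59 kg, standing on its shelf as it will hang. Origin: underside, mid-width, in the plane of the back plate's rear face. x points out of the rear face (as the claws do), y across, z up. Back plate 120 wide, 6 thick (x -6..0), 60 high; below z 5 a flat shelf, 104 wide, reaches forward to x -66, front edge 12 high. Centre of mass near x -20, z 31.
- web_top (a point): middle of the top edge of the bracket's upright web, at bracket x -26, y 0, z 105. The web is the part to grip, from above, fingers on its two sides: 10 thick (y -5..5), 40 long (x -46..-6), from the shelf (z 5) up to z 105, so it stands 45 above the back plate.
- claw_left (a point): lowest point of the claw at bracket y +45 (x 13, z 20). Each steel claw is 6 wide (y): a neck x 0..16, z 40..48, and at its end a tooth hanging down to z 20; the tooth spans x 8..16, its tip below z 28 x 9..16.
- claw_right (a point): the same point of the claw at bracket y -45
- lip (a point): top edge of the bracket's lower lip (bracket x 0, y 0, z 8). Above the lip the back plate has a window, y -14..14, z 8..30, into which the latch springs.
- uprights: fixed pair of slotted uprights, 195 high, on a base plate 160 x 190 x 12 (x -30..130). Origin: on the bench, midway between them, in the plane of the slotted faces; x points into the uprights, z up. Slots face -x. A hung bracket has the same yaw, with its origin at x 0 (to -2), y 0. Faces: steel strips 6 thick, y 30..60 and -60..-30, free behind for the teeth.
- slot_mark (a point): scribed mark (fixed, z 176): where the middle height of the upper slots should be, midway between them, in the plane of the faces. The slotted strips have slipped: slots and latch together really stand 3 to 18 mm below it, unmeasured; find it by feel. Slots at y -45 and +45, 12 wide, 31 high (a lower, unused pair lies 85 below). Claws that miss stop with the rear face 16 short of the faces.
- claw_mid (a point): mid-height of the claws (28 high overall), midway between them: bracket x 0, y 0, z 34. The claws pass when this is within 1.5 of the slots' true middle; the bracket is home 21.5 below the true middle (20 to 23 below where it went in), neck undersides on the lower slot edges, its underside at z 102 to 118. Hung, it leans forward 0.06 rad at most.
- latch (a joint): brass spring latch between the uprights, 20 wide: how far it is pushed in, in m. 0 = out, nose 5 mm proud of the faces, its flat underside 46 below the slots' true middle, an 11 high ramp on top. Coming down, the bracket's lip pushes it in about 5 mm (5 to 15 N of push); when the bracket is home it springs back to 0 over the lip. Then the bracket stops hard.
- narrow_bracket: the other aluminium bracket of the same pattern but only 80 mm wide, its claws 52 mm apart: it does not fit and stays where it stands. Same frame and heights. The two stand in either of two places on the bench.
- blank_flange: bystander: flat steel disc, diameter 90 mm, 12 mm thick, lying on the bench; origin under its centre
- centring_ring: bystander: aluminium ring, outer diameter 56 mm, 10 mm high; origin under its centre
- grease_jar: bystander: amber jar, diameter 56 mm, 60 mm high; origin under its centre
- screwdriver: bystander: screwdriver lying on the bench, handle towards its -x
- tee_piece: bystander: steel pipe tee, diameter 48 mm, 46 mm high, side branch to its +x; origin under its centre
- gauge_head: bystander: grey plastic box 50 x 35 x 50 mm; origin under its centre

How it is judged:
By the outcome, as a careful person would: the job done as asked, in the order asked, and still so for the second after the job is handed in, with the robot touching nothing.
It also fails if it takes over 51 s, if anything falls off the work surface, if the arm or the gripper's body presses on something with over 40 N, if the wrist force passes 120 N, or if a joint passes its speed limit or range.

### The arm

A 6-joint arm with a two-finger parallel gripper is mounted at the origin on the work surface. World frame = base frame: x ahead of the robot, y to its left, z up, the work surface at z = 0. Lengths are in m, angles in rad, forces in N, time in s.
With the tool pointing down it reaches from about 0.425 to 0.95 m from the base axis. Payload 3.5 kg.
Tool frame: the origin (TCP) lies at the very end of the fingers, on their centre line; the grasp point (between the pads) lies behind it (ctrl.grasp_offset is the z of the grasp point in the tool frame, in m); z points along the fingers, x is the direction in which the jaws open and shut, and the axes are right-handed (so a half turn about z gives the same grasp; the last joint's range is limited). The gripper opens to 85 mm and grips with 20 to 120 N. Pads are 22 mm wide; open, the fingers measure 114 mm over their backs; the gripper's body (76 mm by 85 mm) begins 54 mm behind the grasp point. The pads swing forward as they close: fully open they stand 13 mm farther back than shut.
Start: joints at [1.02, 0.286, 1.577, -0, 1.279, -0.15], TCP at [0.263, 0.622, 0.231] pointing down, gripper open.
Joint ranges: [-2.77, 2.77], [-0.9, 2.22], [0.21, 2.48], [-1.53, 4.67], [0.24, 2.81], [-2.84, 2.84]. Speed limits (rad/s): [2.79, 2.79, 3.14, 3.14, 3.14, 3.14].

### API

Orientations are given as a unit quaternion [x, y, z, w].
In Python, from plant import ctrl gives the robot as it stands.
- The arm moves only by the shell command python3 -m jog 'ROWS' [FORCE]. ROWS is JSON, a list of rows, each an object with "grip": the closure, from 0 (fully open) to 1 (shut); "xyz": the shift along the tool's x, y, z in m, a list of three; "dr": the turn, a rotation vector about the tool's x, y, z in rad, a list of three. A call has 1 to 12 rows; each row is the pose to reach, as a shift and turn from the pose commanded when the call began, along the tool's axes at that moment; what a row does not reach only later rows make up. A row lasts 1/12 s, in which the tool goes at most 41.7 mm and 7.16 degrees, less where a joint would pass 70% of its speed; a pose out of reach is approached as far as the arm can. A call with a gripper value outside its range is refused whole. The fingers move at their own pace and stop on an object; FORCE is the grip in N (left out, the last holds). Time passes only in rows, so rows that repeat a pose let the fingers close. It gives the time, the measured TCP pose, the force and the opening at its end, in the units of the state.
- ctrl.get_state(): the state, without advancing time (a new reading comes with each control period).
- ctrl.read_camera(name): name is "scene" or "top" or "wrist"; returns the picture (420x560x3 uint8, red, green, blue); there is no depth.
- ctrl.get_calibration(name): a dict with "mtx" (3x3 intrinsics, pixels), "R" (3x3) and "t" (3): a world point X has camera coordinates R X + t; the wrist camera has in their place "hand_eye" (4x4, takes a point from camera to tool coordinates, whose origin is the TCP and whose axes are the tool frame's). Camera axes: x right, y down, z forward; pixel columns grow to the right and rows downward; lengths in m; the calibration is good to about 2 mm. A picture is of the moment at which its call begins: read the wrist's pose just before it. get_calibration takes no time and is no camera call.
- ctrl.sign_off(): hands the job in, once; it reports no verdict.
The state is a dict: "time": time; "qpos": joint angles; "dq": joint speeds; "joint_efforts": joint torques, N m; "eef_pos": TCP position; "tcp_rot": TCP orientation; "contact_force": force on the tool from outside, world axes, zero at the start; "wrist_torque": the same for the moment, N m; "opening": opening from 0.0 (shut) to 1.0 (fully open).
Only numpy, scipy, OpenCV 4.12 (cv2) and the standard library are available. Lean on these libraries where they do the work, as an engineer would, in place of code of your own. Each camera call takes 0.05 s, during which the arm holds its last target.

## Working session

There is one attempt and no reset: what is moved stays moved. The work goes in short steps, Python scripts to look and compute and a shell command to move; the robot and the scene stay as the last step left them, time stands still between calls to the robot, and variables do not carry over. Pictures are saved under pics/ and viewed, and the job is handed in when it is done.

```bash
ls; mkdir -p pics
python3 - <<'E'
from plant import ctrl
import cv2, numpy as np
print(ctrl.get_state()); print(ctrl.grasp_offset)
for n in ("scene","top","wrist"):
    print(n,ctrl.get_calibration(n))
    cv2.imwrite(f"pics/{n}0.png",ctrl.read_camera(n)[:,:,::-1])
E
```

```text
pics
{'time': 0.0, 'qpos': array([ 1.01999441e+00,  2.87213205e-01,  1.57818936e+00, -1.05406381e-05,
        1.27864174e+00, -1.49995483e-01]), 'dq': array([ 0.00042787, -0.00054759,  0.00200991, -0.00070287, -0.00144192,
        0.00021703]), 'joint_efforts': array([ 7.58037877e-04, -4.05967176e+01, -2.92635638e+01, -1.07434532e-04,
        5.64973147e-03, -4.42018219e-06]), 'eef_pos': array([0.26297452, 0.62093542, 0.22990882]), 'tcp_rot': array([ 8.33713409e-01,  5.52196024e-01, -1.10953864e-03,  5.21150298e-04]), 'contact_force': array([-0.2897883 , -0.31012657,  0.03406247]), 'wrist_torque': array([-0.01542581,  0.00638062, -0.04711484]), 'opening': 1.001544412610857}
-0.0187
scene {'mtx': array([[378.93123068,   0.        , 280.51120201],
       [  0.        , 378.93123068, 210.57474665],
       [  0.        ,   0.        ,   1.        ]]), 'R': array([[ 0.81595857,  0.57802418, -0.00998252],
       [ 0.34161227, -0.49601802, -0.79829016],
       [-0.46638253,  0.64796155, -0.60219031]]), 't': array([-0.45713857, -0.0642026 ,  1.04965977])}
top {'mtx': array([[504.92982072,   
[... 154 characters left out ...]
8, -0.99958123, -0.0113452 ],
       [-0.9797352 ,  0.02834234, -0.19828173],
       [ 0.19852024,  0.00583696, -0.98007941]]), 't': array([0.03814915, 0.57553898, 0.9576912 ])}
wrist {'mtx': array([[299.5789827 ,   0.        , 277.17723894],
       [  0.        , 299.5789827 , 209.3461022 ],
       [  0.        ,   0.        ,   1.        ]]), 'hand_eye': array([[ 9.99999346e-01, -2.72573732e-04, -1.11067237e-03,
         7.32459691e-05],
       [ 6.18936232e-04,  9.45649398e-01,  3.25187382e-01,
        -8.42746505e-02],
       [ 9.61669122e-04, -3.25187857e-01,  9.45648948e-01,
        -1.41850458e-01],
       [ 0.00000000e+00,  0.00000000e+00,  0.00000000e+00,
         1.00000000e+00]])}
```

View pics/scene0.png

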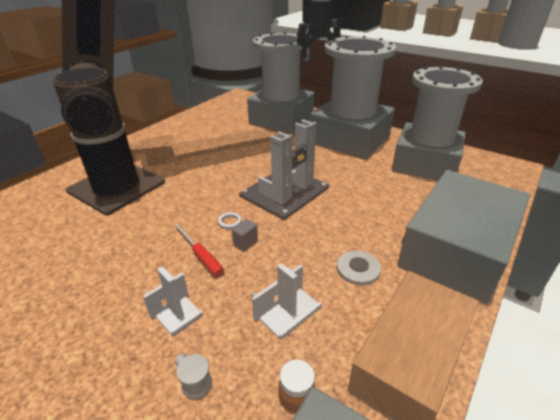

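View pics/top0.png

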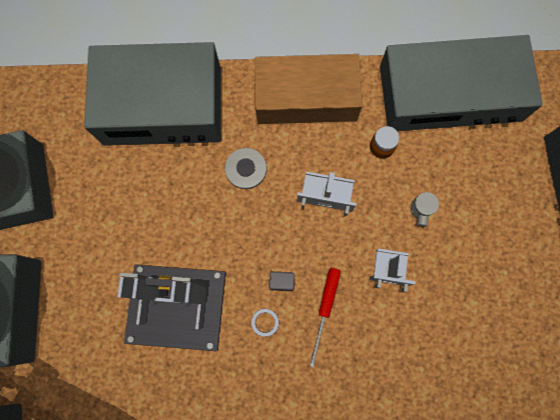

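View pics/wrist0.png

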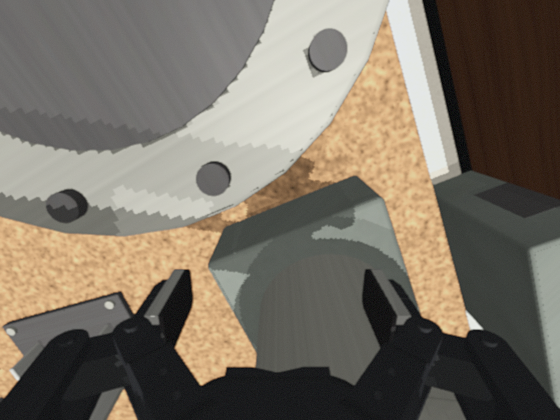

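The wide bracket is at about top (328,190) with its claws pointing down the picture. The uprights are at about (170,300) and the narrow bracket at (392,268). I'll enlarge these for measurement.

Run:
```python
import cv2
t=cv2.imread("pics/top0.png"); s=cv2.imread("pics/scene0.png")
cv2.imwrite("pics/t_b.png",cv2.resize(t[160:230,285:375],None,fx=8,fy=8,interpolation=cv2.INTER_CUBIC))
cv2.imwrite("pics/t_u.png",cv2.resize(t[255:360,110:240],None,fx=5.5,fy=5.5,interpolation=cv2.INTER_CUBIC))
cv2.imwrite("pics/s_u.png",cv2.resize(s[110:220,230:340],None,fx=5.4,fy=5.4,interpolation=cv2.INTER_CUBIC))
cv2.imwrite("pics/s_b.png",cv2.resize(s[255:340,245:330],None,fx=7,fy=7,interpolation=cv2.INTER_CUBIC))
```

```text
(no output)
```

View pics/t_b.png

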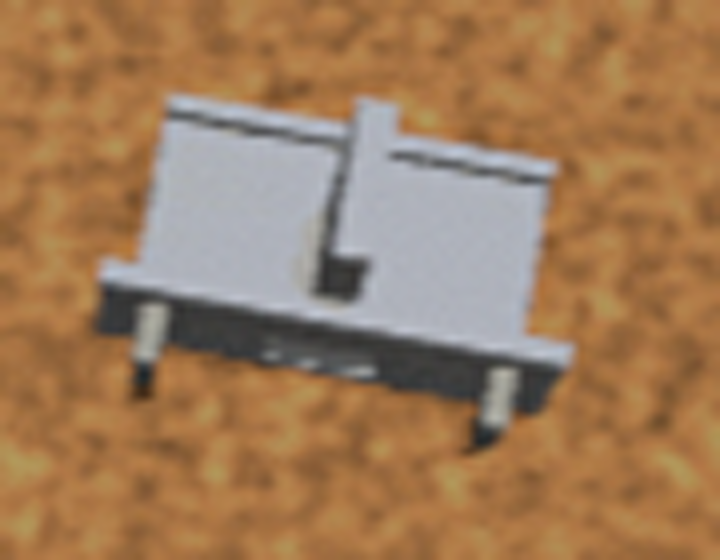

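View pics/t_u.png

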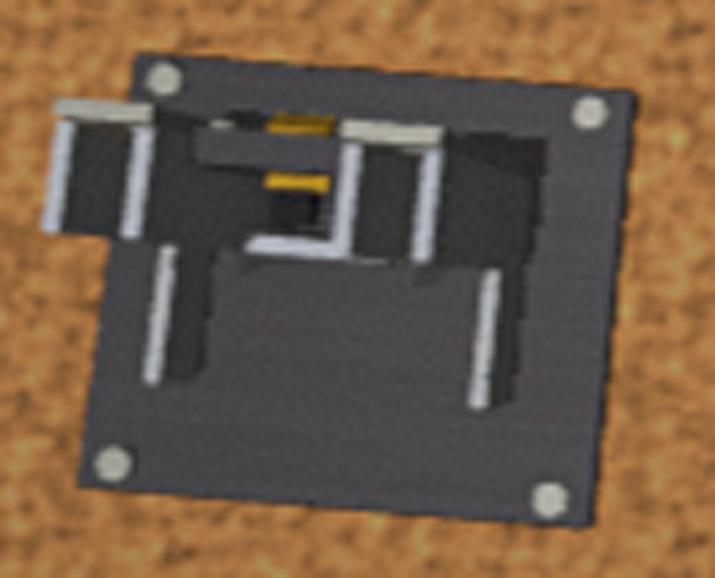

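View pics/s_u.png

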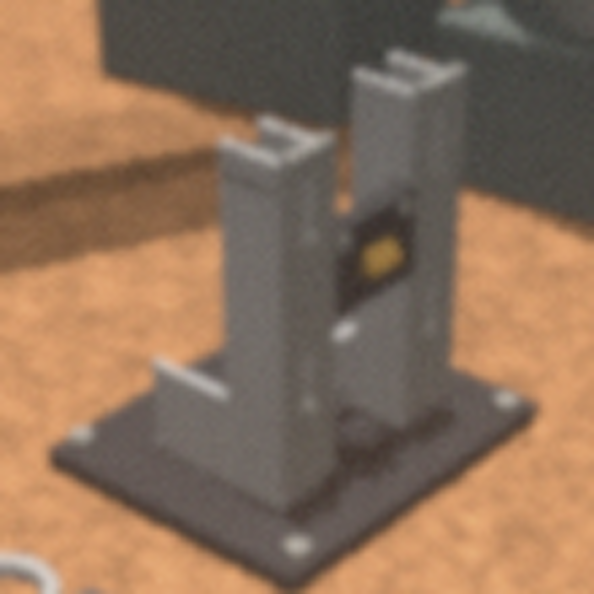

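View pics/s_b.png

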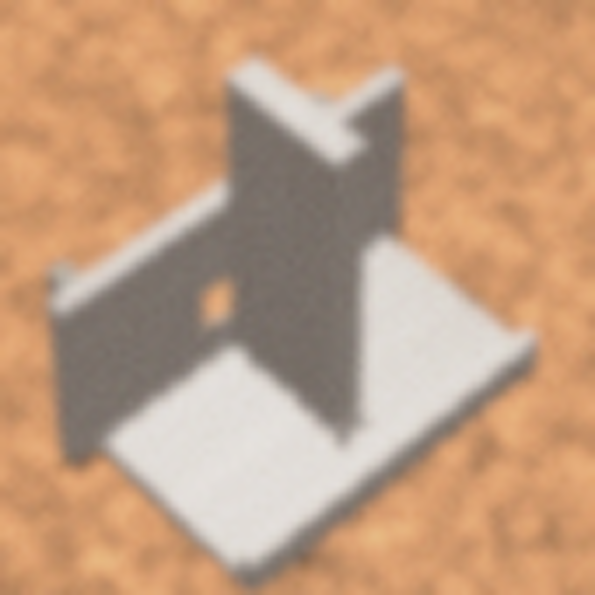

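```bash
cat > h.py <<'E'
import numpy as np, cv2
from plant import ctrl
from scipy.spatial.transform import Rotation as Ro
def pose():
    s=ctrl.get_state(); return np.array(s["eef_pos"]),Ro.from_quat(s["tcp_rot"])
def cam(name,p=None,R=None):
    c=ctrl.get_calibration(name); K=c["mtx"]
    if name=="wrist":
        H=c["hand_eye"]; Rc=R.as_matrix()@H[:3,:3]; o=p+R.as_matrix()@H[:3,3]; return K,Rc,o
    return K,c["R"].T,-c["R"].T@c["t"]
def ray(C,uv,z):
    K,Rc,o=C; d=Rc@np.linalg.solve(K,[uv[0],uv[1],1]); return o+d*(z-o[2])/d[2]
def proj(C,X):
    K,Rc,o=C; q=K@(Rc.T@(np.asarray(X)-o)); return q[:2]/q[2]
def uc(p,off,f): return ((p[0]+.5)/f-.5+off[0],(p[1]+.5)/f-.5+off[1])
def show(name,pts):
    for l,x in pts: print(l,np.round(x*1000,1))
E
python3 - <<'E'
from h import *
T=cam("top");S=cam("scene")
tb=lambda p,z:ray(T,uc(p,(285,160),8),z); tu=lambda p,z:ray(T,uc(p,(110,255),5.5),z)
su=lambda p,z:ray(S,uc(p,(230,110),5.4),z); sb=lambda p,z:ray(S,uc(p,(245,255),7),z)
ang=lambda a,b:np.degrees(np.arctan2(*(b-a)[1::-1]))
print("bracket rear edge z60");a,b=tb((98,285),.06),tb((572,368),.06);print(a*1e3,b*1e3,(a+b)/2*1e3,ang(a,b),np.linalg.norm(a-b))
w=[tb(p,.105) for p in((357,97),(398,103),(370,258),(333,250))]
print("web",np.mean(w,0)*1e3,ang((w[0]+w[1])/2,(w[2]+w[3])/2),np.linalg.norm(w[1]-w[2]))
a,b=sb((65,300),.06),sb((395,72),.06);print("scene plate front edge?",a*1e3,b*1e3,ang(a,b))
w=[sb(p,.105) for p in((250,58),(362,147),(340,162),(230,78))];print("web s",np.mean(w,0)*1e3,ang((w[0]+w[3])/2,(w[2]+w[1])/2))
q=[tu(p,.012) for p in((137,52),(635,92),(592,525),(80,485))]
print("base",np.round(q,4),np.mean(q,0)*1e3,ang(q[0],q[1]),ang(q[3],q[2]),ang(q[0],q[3]),ang(q[1],q[2]))
a,b=tu((55,99),.195),tu((443,128),.195);print("strip front top",a*1e3,b*1e3,(a+b)/2*1e3,ang(a,b),np.linalg.norm(a-b))
q=[su(p,.012) for p in((50,455),(290,590),(537,405))];print("base s",np.round(q,4),(q[0]+q[2])/2*1e3,ang(q[1],q[2]),ang(q[1],q[0]),)
# strip front tops in scene
a,b=su((283,165),.195),su((465,68),.195)
print("s strip",a*1e3,b*1e3,(a+b)/2e-3)
E
```

```text
bracket rear edge z60
[612.93715401 -10.75887424  60.        ] [ 588.02115026 -129.0565101    60.        ] [600.47915213 -69.90769217  60.        ] -101.893870043703 0.12089308454978817
web [627.21022496 -74.96505528 105.        ] 168.1288468802381 0.039508663208675784
scene plate front edge? [ 591.29899658 -122.88585423   60.        ] [615.69774692  -9.89175814  60.        ] 77.81523018332905
web s [626.09782423 -73.01536298 105.        ] -12.29285791956713
base [[0.4879 0.3283 0.012 ]
 [0.4678 0.1409 0.012 ]
 [0.3113 0.1572 0.012 ]
 [0.3303 0.3443 0.012 ]] [399.33206653 242.68002339  12.        ] -96.14639910068539 -95.79144087716855 174.22253265311838 174.03091933470026
strip front top [454.21132067 298.44412347 195.        ] [441.98950425 178.21381596 195.        ] [448.10041246 238.32896971 195.        ] -95.80437112377452 0.12084990541512594
base s [[0.3149 0.1569 0.012 ]
 [0.4721 0.1363 0.012 ]
 [0.4883 0.3297 0.012 ]] [401.583026   243.26238525  12.        ] 85.21594614157034 172.53468479141353
s strip [442.04074185 175.94219134 195.        ] [454.38559517 299.74782032 195.        ] [448.21316851 237.84500583 195.        ]
```

```bash
cat >> h.py <<'E'
def go(target,angdeg):
    "shift/turn in tool axes from measured pose to TCP target, tool down, tool x at angdeg"
    p,R=pose(); a=np.radians(angdeg)
    x=np.array([np.cos(a),np.sin(a),0]); z=np.array([0,0,-1.]); Rt=Ro.from_matrix(np.c_[x,np.cross(z,x),z])
    print("t",round(ctrl.get_state()["time"],2),"xyz",np.round(R.inv().apply(np.asarray(target)-p),4),"dr",np.round((R.inv()*Rt).as_rotvec(),4))
E
python3 - <<'E'
from h import *
go([.6265,-.0745,.27],78.1); go([.6265,-.0745,.2],78.1)
E
```

```text
t 0.15 xyz [-0.4988  0.606  -0.0391] dr [-0.0005  0.0018 -0.1931]
t 0.15 xyz [-0.4986  0.606   0.0309] dr [-0.0005  0.0018 -0.1931]
```

```bash
python3 -m jog '[{"grip":0,"xyz":[0,0,-0.04],"dr":[0,0,0]},{"grip":0,"xyz":[-0.025,0.03,-0.04],"dr":[0,0,-0.05]},{"grip":0,"xyz":[-0.05,0.061,-0.04],"dr":[0,0,-0.1]},{"grip":0,"xyz":[-0.075,0.091,-0.04],"dr":[0,0,-0.193]},{"grip":0,"xyz":[-0.1,0.121,-0.04],"dr":[0,0,-0.193]},{"grip":0,"xyz":[-0.125,0.152,-0.04],"dr":[0,0,-0.193]},{"grip":0,"xyz":[-0.15,0.182,-0.04],"dr":[0,0,-0.193]},{"grip":0,"xyz":[-0.175,0.212,-0.04],"dr":[0,0,-0.193]},{"grip":0,"xyz":[-0.2,0.243,-0.04],"dr":[0,0,-0.193]},{"grip":0,"xyz":[-0.225,0.273,-0.04],"dr":[0,0,-0.193]},{"grip":0,"xyz":[-0.25,0.303,-0.04],"dr":[0,0,-0.193]},{"grip":0,"xyz":[-0.275,0.334,-0.04],"dr":[0,0,-0.193]}]'
python3 - <<'E'
from h import *
go([.6265,-.0745,.2],78.1)
E
```

```text
time: 1.15
eef_pos: [0.4637, 0.2363, 0.2711]
tcp_rot: [0.777, 0.63, -0.0, -0.0]
contact_force: [0.5, 0.6, 0.5]
opening: 1.003
t 1.15 xyz [-0.2706  0.2233  0.0711] dr [-0.0002  0.      0.0003]
```

```bash
python3 -m jog '[{"grip":0,"xyz":[-0.03,0.025,0.005],"dr":[0,0,0]},{"grip":0,"xyz":[-0.06,0.05,0.01],"dr":[0,0,0]},{"grip":0,"xyz":[-0.09,0.075,0.02],"dr":[0,0,0]},{"grip":0,"xyz":[-0.12,0.1,0.03],"dr":[0,0,0]},{"grip":0,"xyz":[-0.15,0.125,0.04],"dr":[0,0,0]},{"grip":0,"xyz":[-0.18,0.15,0.05],"dr":[0,0,0]},{"grip":0,"xyz":[-0.21,0.175,0.06],"dr":[0,0,0]},{"grip":0,"xyz":[-0.24,0.2,0.07],"dr":[0,0,0]},{"grip":0,"xyz":[-0.26,0.215,0.07],"dr":[0,0,0]},{"grip":0,"xyz":[-0.265,0.22,0.07],"dr":[0,0,0]},{"grip":0,"xyz":[-0.265,0.22,0.07],"dr":[0,0,0]}]'
python3 - <<'E'
from h import *
go([.6265,-.0745,.2],78.1)
p,R=pose(); np.save("p1.npy",np.r_[p,R.as_quat()])
cv2.imwrite("pics/w1.png",ctrl.read_camera("wrist")[:,:,::-1])
E
```

```text
time: 2.07
eef_pos: [0.6245, -0.0685, 0.2006]
tcp_rot: [0.778, 0.629, -0.0, -0.0]
contact_force: [-0.4, 0.1, 1.1]
opening: 0.998
t 2.07 xyz [-0.0055  0.0032  0.0006] dr [-0.0009 -0.0001 -0.003 ]
```

View pics/w1.png

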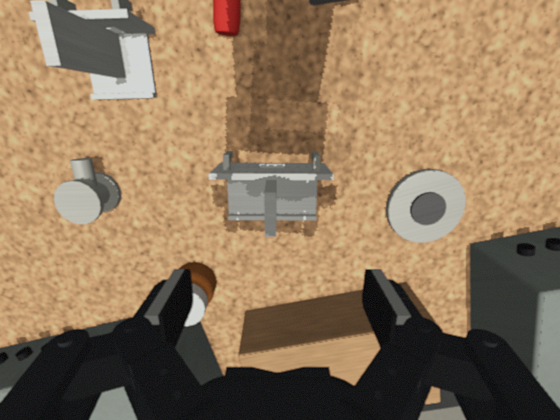

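Run:
```python
import cv2
t=cv2.imread("pics/w1.png")
cv2.imwrite("pics/w1b.png",cv2.resize(t[145:245,205:340],None,fx=5.9,fy=5.9,interpolation=cv2.INTER_CUBIC))
```

```text
(no output)
```

View pics/w1b.png

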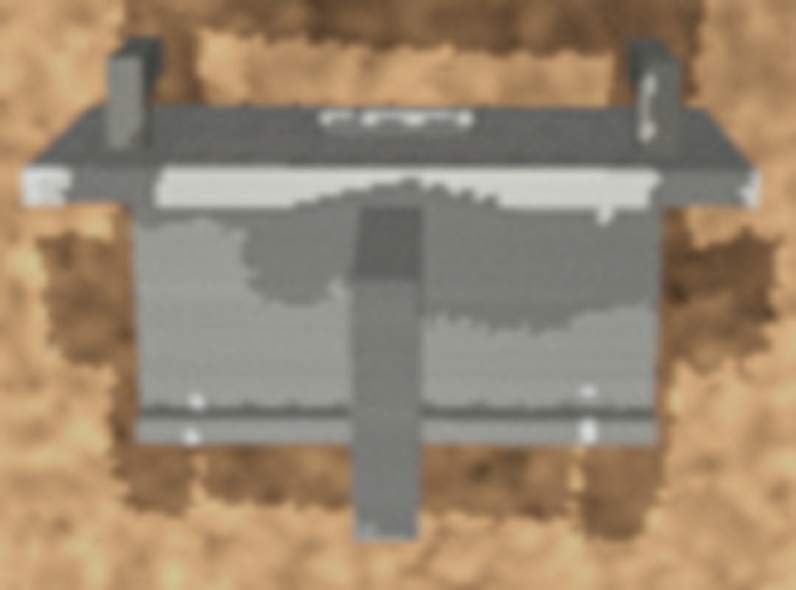

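Run:
```python
from h import *
v=np.load("p1.npy");C=cam("wrist",v[:3],Ro.from_quat(v[3:]))
f=lambda p,z:ray(C,uc(p,(205,145),5.9),z)
ang=lambda a,b:np.degrees(np.arctan2(*(b-a)[1::-1]))
a,b=f((22,168),.06),f((758,168),.06);print((a+b)/2*1e3,ang(a,b),np.linalg.norm(a-b))
w=[f(p,.105) for p in((352,280),(421,278),(418,540),(353,540))];print(np.mean(w,0)*1e3,ang((w[2]+w[3])/2,(w[0]+w[1])/2),np.linalg.norm(w[0]-w[3]),np.linalg.norm(w[0]-w[1]))
go([.6265,-.0745,.06],78.1)
```

```text
[599.6593276  -69.66067072  60.        ] 77.90116639410718 0.11942325313306047
[625.06929555 -74.90269478 105.        ] 167.24351667988162 0.03950288225067621 0.009618122509501843
t 2.12 xyz [-0.007   0.0041  0.141 ] dr [-0.001  -0.0006 -0.0014]
```

```bash
python3 - <<'E'
from h import *
go([.6255,-.075,.04],78.0)
E
python3 -m jog '[{"grip":0,"xyz":[-0.007,0.003,0.03],"dr":[0,0,0]},{"grip":0,"xyz":[-0.007,0.003,0.06],"dr":[0,0,0]},{"grip":0,"xyz":[-0.007,0.003,0.09],"dr":[0,0,0]},{"grip":0,"xyz":[-0.007,0.003,0.12],"dr":[0,0,0]},{"grip":0,"xyz":[-0.007,0.003,0.145],"dr":[0,0,0]},{"grip":0,"xyz":[-0.007,0.003,0.16],"dr":[0,0,0]},{"grip":0,"xyz":[-0.007,0.003,0.16],"dr":[0,0,0]},{"grip":0,"xyz":[-0.007,0.003,0.16],"dr":[0,0,0]}]'
python3 - <<'E'
from h import *
go([.6255,-.075,.04],78.0)
E
```

```text
t 2.12 xyz [-0.0077  0.0033  0.161 ] dr [-0.001  -0.0006  0.0003]
time: 2.78
eef_pos: [0.6248, -0.0724, 0.041]
tcp_rot: [0.776, 0.631, -0.0, -0.001]
contact_force: [-0.3, 0.5, 0.6]
opening: 0.998
t 2.78 xyz [-0.0025  0.0012  0.001 ] dr [-0.0018 -0.0004  0.0035]
```

```bash
python3 -m jog '[{"grip":0,"xyz":[-0.0025,0.001,0.001],"dr":[0,0,0]},{"grip":0,"xyz":[-0.0025,0.001,0.001],"dr":[0,0,0]},{"grip":0.5,"xyz":[-0.0025,0.001,0.001],"dr":[0,0,0]},{"grip":0.8,"xyz":[-0.0025,0.001,0.001],"dr":[0,0,0]},{"grip":1,"xyz":[-0.0025,0.001,0.001],"dr":[0,0,0]},{"grip":1,"xyz":[-0.0025,0.001,0.001],"dr":[0,0,0]},{"grip":1,"xyz":[-0.0025,0.001,0.001],"dr":[0,0,0]},{"grip":1,"xyz":[-0.0025,0.001,0.001],"dr":[0,0,0]},{"grip":1,"xyz":[-0.0025,0.001,0.001],"dr":[0,0,0]},{"grip":1,"xyz":[-0.0025,0.001,0.001],"dr":[0,0,0]}]' 100
python3 - <<'E'
from h import *
go([.6255,-.075,.04],78.0);print(ctrl.get_state()["wrist_torque"],ctrl.get_state()["contact_force"])
E
```

```text
time: 3.62
eef_pos: [0.6263, -0.0765, 0.0406]
tcp_rot: [0.777, 0.63, 0.0, -0.0]
contact_force: [-0.4, 1.5, 2.0]
opening: 0.104
t 3.62 xyz [ 0.0013 -0.0011  0.0006] dr [ 0.0003 -0.0006  0.0013]
[ 0.20390097 -0.01412611 -0.04557861] [-0.36576819  1.53568959  1.95876558]
```

Run:
```python
import cv2,numpy as np
s=cv2.imread("pics/scene0.png")[115:205,265:325]
g=cv2.cvtColor(s,cv2.COLOR_BGR2GRAY).astype(float)
g=np.clip((g-50)*4,0,255).astype(np.uint8)
cv2.imwrite("pics/s_u2.png",cv2.resize(g,None,fx=6.5,fy=6.5,interpolation=cv2.INTER_CUBIC))
```

```text
(no output)
```

View pics/s_u2.png

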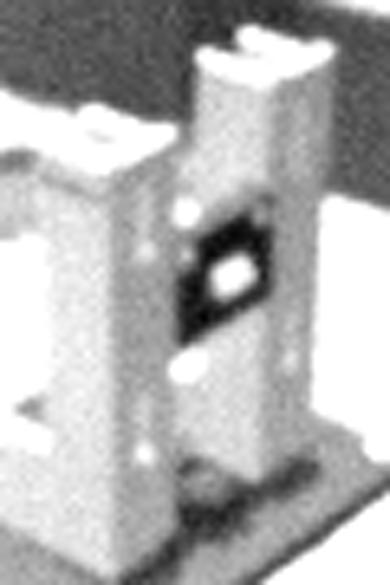

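```bash
python3 -m jog '[{"grip":1,"xyz":[0,0,-0.01],"dr":[0,0,0]},{"grip":1,"xyz":[0,0,-0.03],"dr":[0,0,0]},{"grip":1,"xyz":[0,0,-0.06],"dr":[0,0,0]},{"grip":1,"xyz":[0,0,-0.09],"dr":[0,0,0]},{"grip":1,"xyz":[0,0,-0.12],"dr":[0,0,0]},{"grip":1,"xyz":[0,0,-0.15],"dr":[0,0,0]},{"grip":1,"xyz":[0,0,-0.175],"dr":[0,0,0]},{"grip":1,"xyz":[0,0,-0.19],"dr":[0,0,0]},{"grip":1,"xyz":[0,0,-0.19],"dr":[0,0,0]}]'
python3 - <<'E'
from h import *
a=np.radians(174.1);ux=np.array([np.cos(a),np.sin(a),0])
U=np.array([.4485,.238,0])
t=U-ux*(.06+.0271);t[2]=.2
print(t);go(t,84.1);print(ctrl.get_state()["wrist_torque"],ctrl.get_state()["contact_force"],ctrl.get_state()["opening"])
E
```

```text
time: 4.37
eef_pos: [0.6275, -0.0775, 0.2346]
tcp_rot: [0.777, 0.63, 0.002, 0.003]
contact_force: [1.0, -0.2, -4.8]
opening: 0.099
[0.53513862 0.22904677 0.2       ]
t 4.37 xyz [ 0.2809 -0.1538  0.0332] dr [ 0.0066  0.0014 -0.1047]
[ 0.0182171  -0.10300001  0.02918128] [ 1.01398657 -0.19311746 -4.75230768] 0.09916002938943917
```

```bash
python3 -m jog '[{"grip":1,"xyz":[0.015,-0.008,0],"dr":[0,0,-0.01]},{"grip":1,"xyz":[0.042,-0.023,0],"dr":[0,0,-0.02]},{"grip":1,"xyz":[0.075,-0.041,0],"dr":[0,0,-0.03]},{"grip":1,"xyz":[0.108,-0.059,0],"dr":[0,0,-0.04]},{"grip":1,"xyz":[0.14,-0.077,0],"dr":[0,0,-0.05]},{"grip":1,"xyz":[0.172,-0.094,0.005],"dr":[0,0,-0.06]},{"grip":1,"xyz":[0.204,-0.112,0.01],"dr":[0,0,-0.07]},{"grip":1,"xyz":[0.235,-0.129,0.015],"dr":[0,0,-0.08]},{"grip":1,"xyz":[0.26,-0.143,0.02],"dr":[0,0,-0.1]},{"grip":1,"xyz":[0.275,-0.152,0.025],"dr":[0,0,-0.105]},{"grip":1,"xyz":[0.28,-0.154,0.03],"dr":[0,0,-0.105]},{"grip":1,"xyz":[0.28,-0.154,0.03],"dr":[0,0,-0.105]}]'
python3 -m jog '[{"grip":1,"xyz":[0,0,0],"dr":[0,0,0]},{"grip":1,"xyz":[0,0,0],"dr":[0,0,0]},{"grip":1,"xyz":[0,0,0],"dr":[0,0,0]}]'
python3 - <<'E'
from h import *
a=np.radians(174.1);ux=np.array([np.cos(a),np.sin(a),0])
U=np.array([.4485,.238,0])
t=U-ux*(.06+.0271);t[2]=.2
print(t);go(t,84.1);print(ctrl.get_state()["wrist_torque"],ctrl.get_state()["contact_force"],ctrl.get_state()["opening"])
p,R=pose(); np.save("p2.npy",np.r_[p,R.as_quat()])
for n in ("wrist","scene","top"): cv2.imwrite(f"pics/{n}2.png",ctrl.read_camera(n)[:,:,::-1])
t=cv2.imread("pics/top2.png"); s=cv2.imread("pics/scene2.png")
cv2.imwrite("pics/t2.png",cv2.resize(t[215:345,105:245],None,fx=5,fy=5,interpolation=cv2.INTER_CUBIC))
cv2.imwrite("pics/s2.png",cv2.resize(s[95:215,240:350],None,fx=5,fy=5,interpolation=cv2.INTER_CUBIC))
# scene slot estimate
S=cam("scene")
K,Rc,o=S
for c in((145,258),(145,460),(290,365)):
    u=((c[0]+.5)/6.5-.5+265,(c[1]+.5)/6.5-.5+115)
    d=Rc@np.linalg.solve(K,[u[0],u[1],1]); n=ux; X=o+d*(n@(U-o))/(n@d); uy=np.array([-ux[1],ux[0],0])
    print((X-U)@uy*1e3,X[2]*1e3)
E
```

```text
time: 5.37
eef_pos: [0.5301, 0.2298, 0.1961]
tcp_rot: [0.742, 0.671, -0.003, -0.002]
contact_force: [0.1, -0.6, -5.6]
opening: 0.105
time: 5.62
eef_pos: [0.5337, 0.2278, 0.2003]
tcp_rot: [0.743, 0.669, -0.0, 0.0]
contact_force: [-0.1, -0.1, -4.6]
opening: 0.097
[0.53513862 0.22904677 0.2       ]
t 5.62 xyz [0.0014 0.0013 0.0003] dr [ 0.0001  0.0004 -0.0015]
[ 0.0221566  -0.01998289  0.0009    ] [-0.07979793 -0.09433181 -4.57672364] 0.09710764144092644
45.74670567089919 152.82180823811703
45.72743548685028 67.18081147002042
-43.15566995278532 67.87233287202388
```

View pics/t2.png

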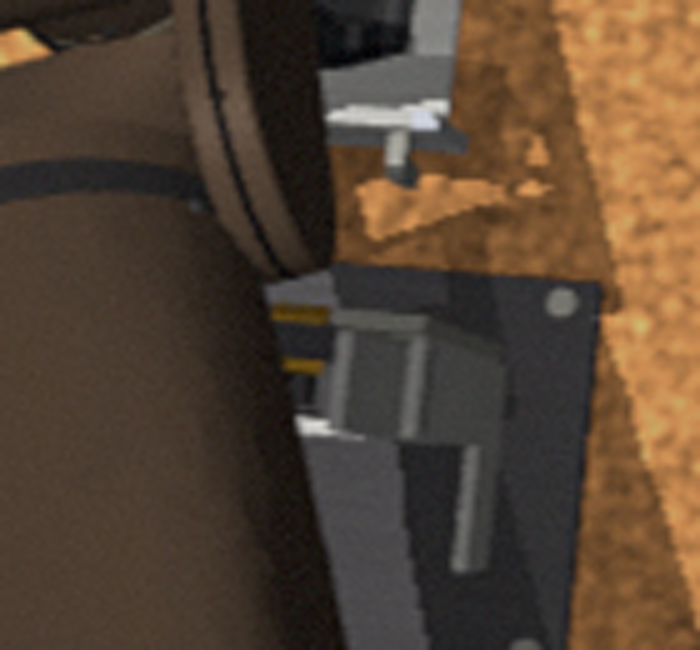

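View pics/wrist2.png

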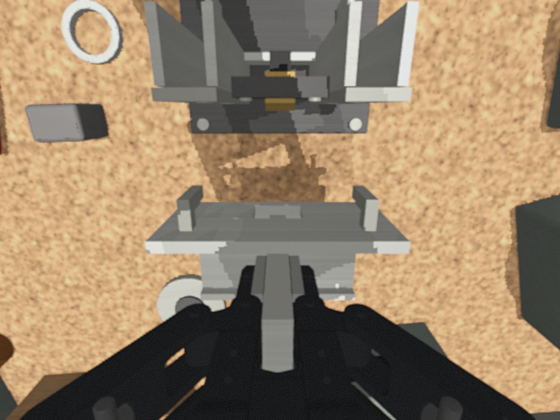

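View pics/s2.png

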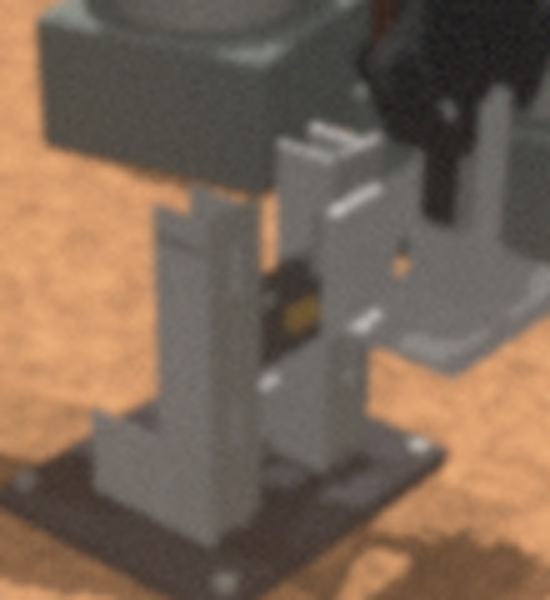

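Run:
```python
import cv2
t=cv2.imread("pics/wrist2.png")
cv2.imwrite("pics/w2a.png",cv2.resize(t[75:140,140:425],None,fx=2.8,fy=5.6,interpolation=cv2.INTER_CUBIC))
cv2.imwrite("pics/w2b.png",cv2.resize(t[180:260,140:425],None,fx=2.8,fy=5.6,interpolation=cv2.INTER_CUBIC))
```

```text
(no output)
```

View pics/w2a.png

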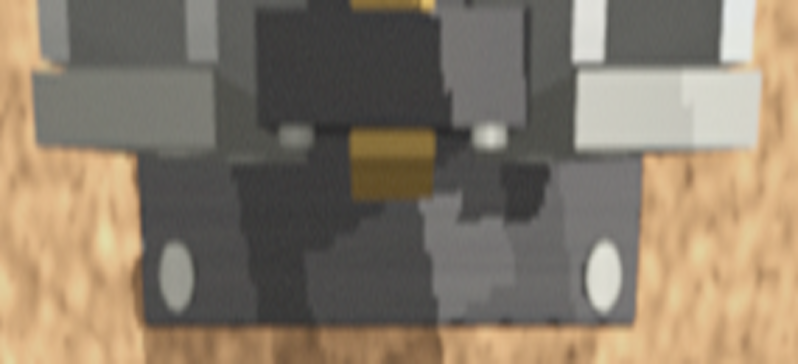

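View pics/w2b.png

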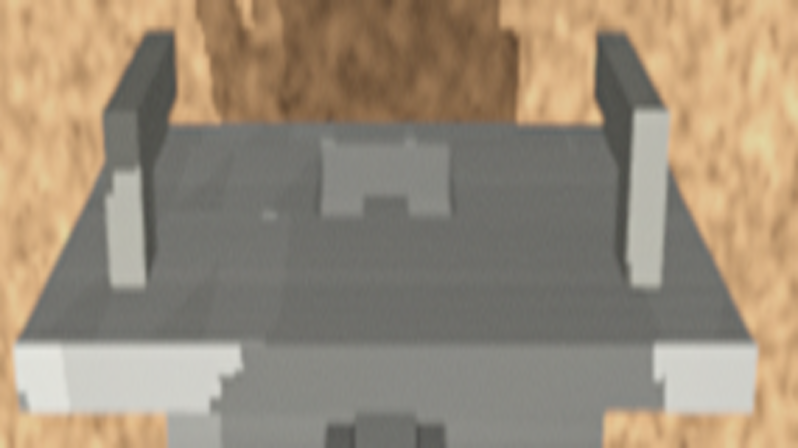

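Run:
```python
from h import *
v=np.load("p2.npy");R=Ro.from_quat(v[3:]);C=cam("wrist",v[:3],R)
def f(p,r0,z): return ray(C,((p[0]+.5)/2.8-.5+140,(p[1]+.5)/5.6-.5+r0),z)
L=lambda X:np.round(R.inv().apply(X-v[:3])*1e3,1)
a,b=f((36,147),75,.195),f((758,148),75,.195);print("strip",(a+b)/2*1e3,L(a),L(b),L((a+b)/2),np.linalg.norm(a-b))
a,b=f((17,342),180,v[2]+.0194),f((755,342),180,v[2]+.0194);print("plate",L(a),L(b),L((a+b)/2),np.linalg.norm(a-b))
c=[f(p,180,v[2]-.0406+.048) for p in((126,288),(647,286),(121,112),(651,110))];print("necks",[L(x) for x in c])
a=np.radians(174.1);ux=np.array([np.cos(a),np.sin(a),0]);print(L(np.array([.4485,.238,.195])))
```

```text
strip [447.72725931 238.78113097 195.        ] [-57.6 -86.7   5.3] [ 61.5 -86.6   5.3] [  2.  -86.6   5.3] 0.11910692991879009
plate [-58.9 -27.3 -19.4] [ 59.2 -27.3 -19.4] [  0.1 -27.3 -19.4] 0.11815567628955453
necks [array([-45. , -26.9,  -7.4]), array([ 45.5, -27.1,  -7.4]), array([-44.3, -42.9,  -7.4]), array([ 44.5, -43.1,  -7.4])]
[  1.3 -85.8   5.3]
```

```bash
python3 -m jog '[{"grip":1,"xyz":[0.002,0,0.01],"dr":[0,0,0]},{"grip":1,"xyz":[0.002,-0.007,0.018],"dr":[0,0,0]},{"grip":1,"xyz":[0.002,-0.017,0.018],"dr":[0,0,0]},{"grip":1,"xyz":[0.002,-0.027,0.018],"dr":[0,0,0]},{"grip":1,"xyz":[0.002,-0.035,0.018],"dr":[0,0,0]},{"grip":1,"xyz":[0.002,-0.039,0.018],"dr":[0,0,0]},{"grip":1,"xyz":[0.002,-0.039,0.018],"dr":[0,0,0]},{"grip":1,"xyz":[0.002,-0.039,0.018],"dr":[0,0,0]},{"grip":1,"xyz":[0.002,-0.039,0.018],"dr":[0,0,0]}]' 120
cat >> h.py <<'E'
# upright estimates: face mid-plane in world from wrist view, yaw
F=np.array([.44773,.23878,0]); A=np.radians(174.1); ux=np.array([np.cos(A),np.sin(A),0]); uy=np.array([-ux[1],ux[0],0])
def where():
    s=ctrl.get_state();p,R=pose(); d=p-F
    f=np.array(s["contact_force"])
    e=R.as_matrix()
    print("t %.2f gap %.1f lat(tool x) %.1f clawmid z %.1f under %.1f | yaw err %.2f tilt %.2f %.2f deg| Fpush(ux) %.1f Flat %.1f Fz %.1f T %s"%(s["time"],(-d@ux-.0273)*1e3,-(d@uy)*1e3,(p[2]-.0406+.034)*1e3,(p[2]-.0406)*1e3,np.degrees(np.arctan2(e[1,0],e[0,0]))-84.1,np.degrees(e[2,0]),np.degrees(e[2,1]),f@ux,f@uy,f[2],np.round(s["wrist_torque"],2)))
E
python3 -c "
from h import *
where()"
```

```text
time: 6.52
eef_pos: [0.4951, 0.235, 0.183]
tcp_rot: [0.742, 0.67, 0.001, 0.0]
contact_force: [0.1, 0.2, -5.9]
opening: 0.102
t 6.52 gap 20.2 lat(tool x) 1.1 clawmid z 176.4 under 142.4 | yaw err 0.02 tilt 0.02 0.09 deg| Fpush(ux) -0.1 Flat -0.2 Fz -5.9 T [-0.02  0.01 -0.01]
```

```bash
python3 -m jog '[{"grip":1,"xyz":[-0.001,-0.001,0],"dr":[0,0,0]},{"grip":1,"xyz":[-0.001,-0.002,0],"dr":[0,0,0]},{"grip":1,"xyz":[-0.001,-0.003,0],"dr":[0,0,0]},{"grip":1,"xyz":[-0.001,-0.004,0],"dr":[0,0,0]},{"grip":1,"xyz":[-0.001,-0.004,0],"dr":[0,0,0]},{"grip":1,"xyz":[-0.001,-0.004,0],"dr":[0,0,0]}]'; python3 -c "
from h import *
where()"
```

```text
time: 7.02
eef_pos: [0.4905, 0.2343, 0.1823]
tcp_rot: [0.743, 0.67, -0.0, 0.0]
contact_force: [0.3, 0.5, -4.8]
opening: 0.103
t 7.02 gap 15.7 lat(tool x) -0.0 clawmid z 175.7 under 141.7 | yaw err 0.01 tilt -0.00 -0.00 deg| Fpush(ux) -0.2 Flat -0.5 Fz -4.8 T [-0.02  0.03 -0.02]
```

```bash
python3 -m jog '[{"grip":1,"xyz":[0,-0.001,0],"dr":[0,0,0]},{"grip":1,"xyz":[0,-0.001,0],"dr":[0,0,0]},{"grip":1,"xyz":[0,-0.002,0],"dr":[0,0,0]},{"grip":1,"xyz":[0,-0.002,0],"dr":[0,0,0]},{"grip":1,"xyz":[0,-0.002,0],"dr":[0,0,0]}]'; python3 -c "
from h import *
where()"
```

```text
time: 7.43
eef_pos: [0.4901, 0.2343, 0.1827]
tcp_rot: [0.743, 0.67, 0.002, 0.002]
contact_force: [4.4, -0.5, -7.6]
opening: 0.101
t 7.43 gap 15.3 lat(tool x) -0.1 clawmid z 176.1 under 142.1 | yaw err 0.00 tilt 0.02 0.26 deg| Fpush(ux) -4.4 Flat 0.0 Fz -7.6 T [-0.25 -0.97 -0.08]
```

```bash
python3 -m jog '[{"grip":1,"xyz":[0,-0.002,0],"dr":[0,0,0]},{"grip":1,"xyz":[0,-0.002,0.001],"dr":[0,0,0]},{"grip":1,"xyz":[0,-0.002,0.002],"dr":[0,0,0]},{"grip":1,"xyz":[0,-0.002,0.003],"dr":[0,0,0]},{"grip":1,"xyz":[0,-0.002,0.004],"dr":[0,0,0]},{"grip":1,"xyz":[0,-0.002,0.004],"dr":[0,0,0]}]'; python3 -c "
from h import *
where()"
```

```text
time: 7.93
eef_pos: [0.4901, 0.2347, 0.1812]
tcp_rot: [0.743, 0.67, 0.004, 0.003]
contact_force: [6.6, -1.2, -1.4]
opening: 0.101
t 7.93 gap 15.3 lat(tool x) 0.3 clawmid z 174.6 under 140.6 | yaw err -0.00 tilt 0.10 0.56 deg| Fpush(ux) -6.7 Flat 0.5 Fz -1.4 T [-0.19 -1.06 -0.03]
```

```bash
python3 -m jog '[{"grip":1,"xyz":[0,0,0.001],"dr":[0,0,0]},{"grip":1,"xyz":[0,0,0.002],"dr":[0,0,0]},{"grip":1,"xyz":[0,0,0.003],"dr":[0,0,0]},{"grip":1,"xyz":[0,0,0.003],"dr":[0,0,0]}]'; python3 -c "
from h import *
where()"; python3 -m jog '[{"grip":1,"xyz":[0,0,0.001],"dr":[0,0,0]},{"grip":1,"xyz":[0,0,0.002],"dr":[0,0,0]},{"grip":1,"xyz":[0,0,0.002],"dr":[0,0,0]}]'; python3 -c "
from h import *
where()"
```

```text
time: 8.27
eef_pos: [0.4902, 0.2349, 0.1783]
tcp_rot: [0.743, 0.67, 0.004, 0.003]
contact_force: [6.7, -0.0, -2.4]
opening: 0.096
t 8.27 gap 15.3 lat(tool x) 0.5 clawmid z 171.7 under 137.7 | yaw err -0.00 tilt 0.14 0.57 deg| Fpush(ux) -6.7 Flat -0.7 Fz -2.4 T [-0.11 -1.01 -0.02]
time: 8.52
eef_pos: [0.4901, 0.235, 0.1763]
tcp_rot: [0.743, 0.67, 0.004, 0.003]
contact_force: [6.1, -1.0, -2.3]
opening: 0.103
t 8.52 gap 15.3 lat(tool x) 0.6 clawmid z 169.7 under 135.7 | yaw err -0.01 tilt 0.15 0.56 deg| Fpush(ux) -6.2 Flat 0.4 Fz -2.3 T [-0.09 -0.96 -0.05]
```

```bash
python3 -m jog '[{"grip":1,"xyz":[-0.0005,0,0.001],"dr":[0,0,0]},{"grip":1,"xyz":[-0.0005,0,0.002],"dr":[0,0,0]},{"grip":1,"xyz":[-0.0005,0,0.002],"dr":[0,0,0]}]'; python3 -c "
from h import *
where()"
```

```text
time: 8.77
eef_pos: [0.489, 0.2346, 0.1737]
tcp_rot: [0.743, 0.67, 0.003, 0.002]
contact_force: [1.5, 0.3, -4.4]
opening: 0.099
t 8.77 gap 14.2 lat(tool x) 0.0 clawmid z 167.1 under 133.1 | yaw err -0.03 tilt 0.13 0.38 deg| Fpush(ux) -1.4 Flat -0.4 Fz -4.4 T [ 0.04 -0.03 -0.04]
```

```bash
python3 -m jog '[{"grip":1,"xyz":[0,0,0.001],"dr":[0,0,0]},{"grip":1,"xyz":[0,0,0.002],"dr":[0,0,0]},{"grip":1,"xyz":[0,0,0.002],"dr":[0,0,0]}]'; python3 -c "
from h import *
where()"
```

```text
time: 9.02
eef_pos: [0.4863, 0.2343, 0.17]
tcp_rot: [0.742, 0.67, -0.0, -0.0]
contact_force: [-0.2, -0.5, 0.0]
opening: 0.104
t 9.02 gap 11.5 lat(tool x) -0.5 clawmid z 163.4 under 129.4 | yaw err 0.02 tilt -0.01 -0.05 deg| Fpush(ux) 0.1 Flat 0.5 Fz 0.0 T [-0.08  0.24  0.05]
```

```bash
python3 -m jog '[{"grip":1,"xyz":[0.0005,0,-0.001],"dr":[0,0,0]},{"grip":1,"xyz":[0.0005,-0.001,-0.0015],"dr":[0,0,0]},{"grip":1,"xyz":[0.0005,-0.002,-0.0015],"dr":[0,0,0]},{"grip":1,"xyz":[0.0005,-0.003,-0.0015],"dr":[0,0,0]},{"grip":1,"xyz":[0.0005,-0.003,-0.0015],"dr":[0,0,0]}]'; python3 -c "
from h import *
where()"
```

```text
time: 9.43
eef_pos: [0.4829, 0.2351, 0.1702]
tcp_rot: [0.742, 0.67, -0.001, -0.0]
contact_force: [-0.2, 0.1, -5.9]
opening: 0.1
t 9.43 gap 8.0 lat(tool x) -0.1 clawmid z 163.6 under 129.6 | yaw err 0.02 tilt -0.02 -0.08 deg| Fpush(ux) 0.2 Flat -0.1 Fz -5.9 T [-0.02 -0.05  0.07]
```

```bash
python3 -m jog '[{"grip":1,"xyz":[0,-0.0015,0],"dr":[0,0,0]},{"grip":1,"xyz":[0,-0.003,0],"dr":[0,0,0]},{"grip":1,"xyz":[0,-0.0045,0],"dr":[0,0,0]},{"grip":1,"xyz":[0,-0.006,0],"dr":[0,0,0]},{"grip":1,"xyz":[0,-0.006,0],"dr":[0,0,0]}]'; python3 -c "
from h import *
where()"
```

```text
time: 9.85
eef_pos: [0.4772, 0.2357, 0.1707]
tcp_rot: [0.742, 0.67, -0.0, -0.0]
contact_force: [-0.1, -0.6, -4.8]
opening: 0.102
t 9.85 gap 2.3 lat(tool x) -0.0 clawmid z 164.1 under 130.1 | yaw err 0.02 tilt -0.01 -0.03 deg| Fpush(ux) 0.0 Flat 0.6 Fz -4.8 T [-0.01 -0.05 -0.04]
```

```bash
python3 -m jog '[{"grip":1,"xyz":[0,-0.001,0],"dr":[0,0,0]},{"grip":1,"xyz":[0,-0.001,0],"dr":[0,0,0]},{"grip":1,"xyz":[0,-0.001,0],"dr":[0,0,0]}]'; python3 -c "
from h import *
where()"
```

```text
time: 10.1
eef_pos: [0.4766, 0.2358, 0.1709]
tcp_rot: [0.743, 0.67, 0.0, 0.0]
contact_force: [0.3, -0.3, -5.1]
opening: 0.096
t 10.10 gap 1.7 lat(tool x) -0.0 clawmid z 164.3 under 130.3 | yaw err 0.01 tilt 0.00 0.01 deg| Fpush(ux) -0.3 Flat 0.3 Fz -5.1 T [ 0.01 -0.05  0.04]
```

```bash
python3 -m jog '[{"grip":1,"xyz":[0,-0.0005,0],"dr":[0,0,0]},{"grip":1,"xyz":[0,-0.001,0],"dr":[0,0,0]},{"grip":1,"xyz":[0,-0.0015,0],"dr":[0,0,0]},{"grip":1,"xyz":[0,-0.0015,0],"dr":[0,0,0]}]'; python3 -c "
from h import *
where()"
```

```text
time: 10.43
eef_pos: [0.475, 0.2359, 0.1708]
tcp_rot: [0.742, 0.67, -0.0, -0.0]
contact_force: [-0.2, -0.4, -4.6]
opening: 0.099
t 10.43 gap 0.1 lat(tool x) -0.0 clawmid z 164.2 under 130.2 | yaw err 0.01 tilt -0.00 -0.01 deg| Fpush(ux) 0.2 Flat 0.5 Fz -4.6 T [ 0.01 -0.02  0.  ]
```

```bash
python3 -m jog '[{"grip":1,"xyz":[0,-0.0005,0],"dr":[0,0,0]},{"grip":1,"xyz":[0,-0.001,0],"dr":[0,0,0]},{"grip":1,"xyz":[0,-0.001,0],"dr":[0,0,0]}]'; python3 -c "
from h import *
where()"
```

```text
time: 10.68
eef_pos: [0.4743, 0.236, 0.1709]
tcp_rot: [0.743, 0.67, 0.0, 0.0]
contact_force: [0.2, -0.1, -5.4]
opening: 0.097
t 10.68 gap -0.6 lat(tool x) -0.0 clawmid z 164.3 under 130.3 | yaw err 0.00 tilt 0.00 0.04 deg| Fpush(ux) -0.2 Flat 0.1 Fz -5.4 T [-0.09 -0.15 -0.05]
```

```bash
python3 -m jog '[{"grip":1,"xyz":[0,0,0.001],"dr":[0,0,0]},{"grip":1,"xyz":[0,0,0.002],"dr":[0,0,0]},{"grip":1,"xyz":[0,0,0.003],"dr":[0,0,0]},{"grip":1,"xyz":[0,0,0.004],"dr":[0,0,0]},{"grip":1,"xyz":[0,0,0.005],"dr":[0,0,0]},{"grip":1,"xyz":[0,0,0.005],"dr":[0,0,0]}]'; python3 -c "
from h import *
where()"
```

```text
time: 11.18
eef_pos: [0.4755, 0.2362, 0.167]
tcp_rot: [0.742, 0.67, 0.002, 0.001]
contact_force: [2.6, -0.1, -0.7]
opening: 0.103
t 11.18 gap 0.6 lat(tool x) 0.3 clawmid z 160.4 under 126.4 | yaw err 0.01 tilt 0.06 0.21 deg| Fpush(ux) -2.6 Flat -0.1 Fz -0.7 T [-0.09 -0.57  0.06]
```

```bash
python3 -m jog '[{"grip":1,"xyz":[0,-0.001,0.001],"dr":[0,0,0]},{"grip":1,"xyz":[0,-0.002,0.002],"dr":[0,0,0]},{"grip":1,"xyz":[0,-0.002,0.003],"dr":[0,0,0]},{"grip":1,"xyz":[0,-0.002,0.004],"dr":[0,0,0]},{"grip":1,"xyz":[0,-0.002,0.004],"dr":[0,0,0]}]'; python3 -c "
from h import *
where()"
```

```text
time: 11.6
eef_pos: [0.4744, 0.2365, 0.1639]
tcp_rot: [0.743, 0.67, 0.003, 0.002]
contact_force: [5.1, -0.6, 2.7]
opening: 0.104
t 11.60 gap -0.5 lat(tool x) 0.5 clawmid z 157.3 under 123.3 | yaw err -0.00 tilt 0.10 0.37 deg| Fpush(ux) -5.1 Flat 0.1 Fz 2.7 T [-0.08 -0.94 -0.06]
```

```bash
python3 -m jog '[{"grip":1,"xyz":[0,0,0.001],"dr":[0,0,0]},{"grip":1,"xyz":[0,0,0.002],"dr":[0,0,0]},{"grip":1,"xyz":[0,0,0.003],"dr":[0,0,0]},{"grip":1,"xyz":[0,0,0.004],"dr":[0,0,0]},{"grip":1,"xyz":[0,0,0.005],"dr":[0,0,0]},{"grip":1,"xyz":[0,0,0.005],"dr":[0,0,0]}]'; python3 -c "
from h import *
where()"
```

```text
time: 12.1
eef_pos: [0.4744, 0.2367, 0.1584]
tcp_rot: [0.743, 0.67, 0.003, 0.002]
contact_force: [7.1, 0.4, -1.1]
opening: 0.102
t 12.10 gap -0.6 lat(tool x) 0.7 clawmid z 151.8 under 117.8 | yaw err -0.01 tilt 0.15 0.39 deg| Fpush(ux) -7.0 Flat -1.2 Fz -1.1 T [ 0.07 -1.32 -0.05]
```

```bash
python3 -m jog '[{"grip":1,"xyz":[-0.0005,0,0.001],"dr":[0,0,0]},{"grip":1,"xyz":[-0.0005,0,0.002],"dr":[0,0,0]},{"grip":1,"xyz":[-0.0005,0,0.003],"dr":[0,0,0]},{"grip":1,"xyz":[-0.0005,0,0.004],"dr":[0,0,0]},{"grip":1,"xyz":[-0.0005,0,0.005],"dr":[0,0,0]},{"grip":1,"xyz":[-0.0005,0,0.005],"dr":[0,0,0]}]'; python3 -c "
from h import *
where()"
```

```text
time: 12.6
eef_pos: [0.4743, 0.2359, 0.1525]
tcp_rot: [0.743, 0.67, 0.003, 0.002]
contact_force: [7.5, -0.1, -1.6]
opening: 0.101
t 12.60 gap -0.6 lat(tool x) -0.2 clawmid z 145.9 under 111.9 | yaw err -0.01 tilt 0.10 0.37 deg| Fpush(ux) -7.5 Flat -0.7 Fz -1.6 T [ 0.01 -1.39 -0.03]
```

```bash
python3 -m jog '[{"grip":1,"xyz":[0,0,0.001],"dr":[0,0,0]},{"grip":1,"xyz":[0,0,0.002],"dr":[0,0,0]},{"grip":1,"xyz":[0,0,0.002],"dr":[0,0,0]}]'; python3 -c "
from h import *
where()"
```

```text
time: 12.85
eef_pos: [0.4743, 0.2358, 0.1507]
tcp_rot: [0.743, 0.67, 0.003, 0.002]
contact_force: [8.3, -0.7, -1.8]
opening: 0.103
t 12.85 gap -0.6 lat(tool x) -0.2 clawmid z 144.1 under 110.1 | yaw err -0.02 tilt 0.09 0.35 deg| Fpush(ux) -8.3 Flat -0.2 Fz -1.8 T [-0.07 -1.26  0.03]
```

```bash
python3 -m jog '[{"grip":1,"xyz":[0,0,0.001],"dr":[0,0,0]},{"grip":1,"xyz":[0,0,0.002],"dr":[0,0,0]},{"grip":1,"xyz":[0,0,0.002],"dr":[0,0,0]}]'; python3 -c "
from h import *
where()"
```

```text
time: 13.1
eef_pos: [0.4743, 0.2359, 0.1501]
tcp_rot: [0.743, 0.67, 0.002, 0.002]
contact_force: [5.4, -1.7, 5.3]
opening: 0.098
t 13.10 gap -0.6 lat(tool x) -0.2 clawmid z 143.5 under 109.5 | yaw err -0.01 tilt 0.07 0.31 deg| Fpush(ux) -5.6 Flat 1.1 Fz 5.3 T [-0.26 -0.63 -0.08]
```

```bash
python3 -m jog '[{"grip":1,"xyz":[0,0,0.001],"dr":[0,0,0]},{"grip":1,"xyz":[0,0,0.002],"dr":[0,0,0]},{"grip":1,"xyz":[0,0,0.002],"dr":[0,0,0]},{"grip":1,"xyz":[0,0,0.002],"dr":[0,0,0]}]'
python3 - <<'E'
from h import *
where()
s=ctrl.read_camera("scene")[:,:,::-1]
cv2.imwrite("pics/scene3.png",s)
cv2.imwrite("pics/s3.png",cv2.resize(s[95:215,240:350],None,fx=5,fy=5,interpolation=cv2.INTER_CUBIC))
cv2.imwrite("pics/w3.png",ctrl.read_camera("wrist")[:,:,::-1])
E
```

```text
time: 13.43
eef_pos: [0.4744, 0.2359, 0.1499]
tcp_rot: [0.743, 0.67, 0.002, 0.002]
contact_force: [1.7, -2.2, 12.5]
opening: 0.098
t 13.43 gap -0.5 lat(tool x) -0.1 clawmid z 143.3 under 109.3 | yaw err 0.00 tilt 0.06 0.29 deg| Fpush(ux) -1.9 Flat 2.0 Fz 12.5 T [-0.51  0.09 -0.07]
```

View pics/s3.png

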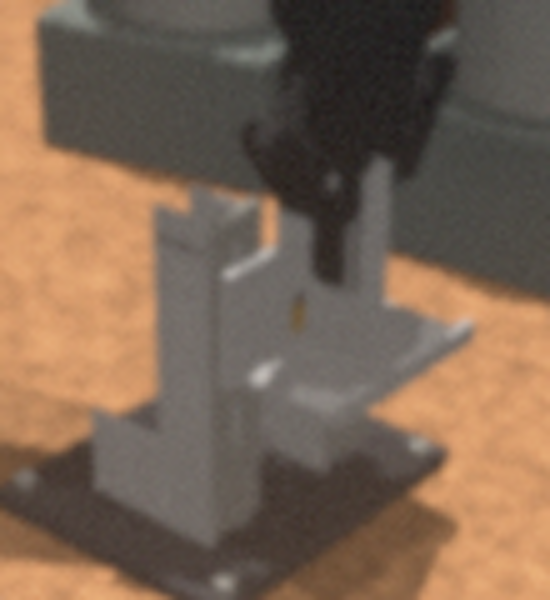

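View pics/w3.png

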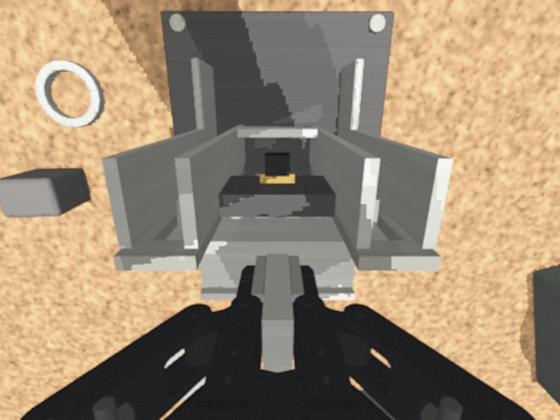

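```bash
python3 -m jog '[{"grip":1,"xyz":[0,0.001,0.001],"dr":[0,0,0]},{"grip":1,"xyz":[0,0.001,0.002],"dr":[0,0,0]},{"grip":1,"xyz":[0,0.001,0.002],"dr":[0,0,0]},{"grip":1,"xyz":[0,0.001,0.002],"dr":[0,0,0]}]'; python3 -c "
from h import *
where()"
```

```text
time: 13.87
eef_pos: [0.4746, 0.2359, 0.1497]
tcp_rot: [0.743, 0.67, 0.001, 0.001]
contact_force: [-3.5, -3.9, 21.6]
opening: 0.098
t 13.87 gap -0.3 lat(tool x) -0.1 clawmid z 143.1 under 109.1 | yaw err -0.01 tilt 0.02 0.12 deg| Fpush(ux) 3.1 Flat 4.2 Fz 21.6 T [-0.63  1.16 -0.05]
```

```bash
python3 -m jog '[{"grip":1,"xyz":[0,0,-0.002],"dr":[0,0,0]},{"grip":1,"xyz":[0,0,-0.004],"dr":[0,0,0]},{"grip":1,"xyz":[0,0,-0.006],"dr":[0,0,0]},{"grip":1,"xyz":[0,0,-0.006],"dr":[0,0,0]}]'; python3 -c "
from h import *
where()"
```

```text
time: 14.2
eef_pos: [0.4743, 0.2358, 0.1502]
tcp_rot: [0.743, 0.67, 0.002, 0.001]
contact_force: [6.6, 0.8, 0.1]
opening: 0.096
t 14.20 gap -0.6 lat(tool x) -0.2 clawmid z 143.6 under 109.6 | yaw err -0.01 tilt 0.08 0.22 deg| Fpush(ux) -6.5 Flat -1.5 Fz 0.1 T [-0.05 -0.97 -0.02]
```

```bash
python3 -m jog '[{"grip":1,"xyz":[0,0,-0.001],"dr":[0,0,0]},{"grip":1,"xyz":[0,0,-0.002],"dr":[0,0,0]},{"grip":1,"xyz":[0,0,-0.002],"dr":[0,0,0]}]'; python3 -c "
from h import *
where()"
```

```text
time: 14.45
eef_pos: [0.4742, 0.2358, 0.1504]
tcp_rot: [0.743, 0.67, 0.002, 0.001]
contact_force: [9.3, 2.1, -7.9]
opening: 0.102
t 14.45 gap -0.6 lat(tool x) -0.2 clawmid z 143.8 under 109.8 | yaw err -0.02 tilt 0.09 0.23 deg| Fpush(ux) -9.0 Flat -3.0 Fz -7.9 T [ 0.13 -1.6  -0.07]
```

```bash
python3 -m jog '[{"grip":1,"xyz":[0,0.001,-0.001],"dr":[0,0,0]},{"grip":1,"xyz":[0,0.002,-0.002],"dr":[0,0,0]},{"grip":1,"xyz":[0,0.002,-0.002],"dr":[0,0,0]},{"grip":1,"xyz":[0,0.002,-0.002],"dr":[0,0,0]}]'; python3 -c "
from h import *
where()"
```

```text
time: 14.78
eef_pos: [0.4741, 0.2353, 0.1511]
tcp_rot: [0.743, 0.67, -0.001, -0.001]
contact_force: [6.3, -0.2, -7.7]
opening: 0.099
t 14.78 gap -0.7 lat(tool x) -0.7 clawmid z 144.5 under 110.5 | yaw err -0.02 tilt -0.01 -0.12 deg| Fpush(ux) -6.3 Flat -0.5 Fz -7.7 T [ 0.1  -1.01 -0.04]
```

```bash
python3 -m jog '[{"grip":1,"xyz":[0.0005,0.001,-0.001],"dr":[0,0,0]},{"grip":1,"xyz":[0.0005,0.0015,-0.002],"dr":[0,0,0]},{"grip":1,"xyz":[0.0005,0.0015,-0.002],"dr":[0,0,0]},{"grip":1,"xyz":[0.0005,0.0015,-0.002],"dr":[0,0,0]}]'; python3 -c "
from h import *
where()"
```

```text
time: 15.12
eef_pos: [0.474, 0.2353, 0.1519]
tcp_rot: [0.743, 0.67, -0.003, -0.002]
contact_force: [2.9, 0.7, -20.8]
opening: 0.097
t 15.12 gap -0.8 lat(tool x) -0.7 clawmid z 145.3 under 111.3 | yaw err 0.00 tilt -0.11 -0.36 deg| Fpush(ux) -2.8 Flat -1.0 Fz -20.8 T [ 0.17 -1.02 -0.02]
```

```bash
python3 -m jog '[{"grip":1,"xyz":[0,0,0.002],"dr":[0,0,0]},{"grip":1,"xyz":[0,0,0.004],"dr":[0,0,0]},{"grip":1,"xyz":[0,0,0.006],"dr":[0,0,0]},{"grip":1,"xyz":[0,0,0.007],"dr":[0,0,0]},{"grip":1,"xyz":[0,0,0.007],"dr":[0,0,0]},{"grip":1,"xyz":[0,0,0.007],"dr":[0,0,0]}]'; python3 -c "
from h import *
where()"
```

```text
time: 15.62
eef_pos: [0.4764, 0.2361, 0.15]
tcp_rot: [0.743, 0.67, -0.0, -0.0]
contact_force: [-4.1, -0.5, -1.9]
opening: 0.102
t 15.62 gap 1.5 lat(tool x) 0.3 clawmid z 143.4 under 109.4 | yaw err 0.00 tilt 0.02 -0.05 deg| Fpush(ux) 4.0 Flat 0.9 Fz -1.9 T [ 0.03  0.83 -0.07]
```

```bash
python3 -m jog '[{"grip":1,"xyz":[0,-0.002,0.001],"dr":[0,0,0]},{"grip":1,"xyz":[0,-0.003,0.002],"dr":[0,0,0]},{"grip":1,"xyz":[0,-0.003,0.003],"dr":[0,0,0]},{"grip":1,"xyz":[0,-0.003,0.003],"dr":[0,0,0]},{"grip":1,"xyz":[0,-0.003,0.003],"dr":[0,0,0]}]'; python3 -c "
from h import *
where()"
```

```text
time: 16.03
eef_pos: [0.4764, 0.2361, 0.1501]
tcp_rot: [0.742, 0.67, 0.003, 0.002]
contact_force: [-2.0, -3.0, 8.6]
opening: 0.098
t 16.03 gap 1.5 lat(tool x) 0.3 clawmid z 143.5 under 109.5 | yaw err 0.01 tilt 0.06 0.39 deg| Fpush(ux) 1.7 Flat 3.2 Fz 8.6 T [-0.46  0.68 -0.07]
```

```bash
python3 -m jog '[{"grip":1,"xyz":[0,-0.002,-0.001],"dr":[0,0,0]},{"grip":1,"xyz":[0,-0.003,-0.002],"dr":[0,0,0]},{"grip":1,"xyz":[0,-0.003,-0.002],"dr":[0,0,0]},{"grip":1,"xyz":[0,-0.003,-0.001],"dr":[0,0,0]},{"grip":1,"xyz":[0,-0.003,-0.001],"dr":[0,0,0]}]'; python3 -c "
from h import *
where()"
```

```text
time: 16.45
eef_pos: [0.4745, 0.2366, 0.1503]
tcp_rot: [0.742, 0.67, 0.004, 0.003]
contact_force: [3.4, -1.2, 5.2]
opening: 0.103
t 16.45 gap -0.4 lat(tool x) 0.6 clawmid z 143.7 under 109.7 | yaw err 0.02 tilt 0.12 0.59 deg| Fpush(ux) -3.5 Flat 0.9 Fz 5.2 T [-0.44 -0.38 -0.03]
```

```bash
python3 -m jog '[{"grip":1,"xyz":[0,0.001,0],"dr":[0,0,0]},{"grip":1,"xyz":[0,0.001,0],"dr":[0,0,0]},{"grip":0.8,"xyz":[0,0.001,0],"dr":[0,0,0]},{"grip":0.6,"xyz":[0,0.001,0],"dr":[0,0,0]},{"grip":0.4,"xyz":[0,0.001,0],"dr":[0,0,0]},{"grip":0.4,"xyz":[0,0.001,0],"dr":[0,0,0]},{"grip":0.4,"xyz":[0,0.001,0],"dr":[0,0,0]},{"grip":0.4,"xyz":[0,0.001,0],"dr":[0,0,0]}]'; python3 -c "
from h import *
where()"
```

```text
time: 17.12
eef_pos: [0.4713, 0.2363, 0.1465]
tcp_rot: [0.742, 0.67, -0.0, -0.0]
contact_force: [-1.0, -0.1, 0.6]
opening: 0.603
t 17.12 gap -3.6 lat(tool x) -0.0 clawmid z 139.9 under 105.9 | yaw err 0.02 tilt -0.01 -0.03 deg| Fpush(ux) 1.0 Flat 0.2 Fz 0.6 T [-0.02  0.03  0.01]
```

```bash
python3 -m jog '[{"grip":0.4,"xyz":[0,0.003,-0.01],"dr":[0,0,0]},{"grip":0.4,"xyz":[0,0.003,-0.03],"dr":[0,0,0]},{"grip":0.4,"xyz":[0,0.003,-0.05],"dr":[0,0,0]},{"grip":0.4,"xyz":[0,0.003,-0.08],"dr":[0,0,0]},{"grip":0.4,"xyz":[0,0.003,-0.11],"dr":[0,0,0]},{"grip":0.4,"xyz":[0,0.05,-0.13],"dr":[0,0,0]},{"grip":0.4,"xyz":[0,0.08,-0.13],"dr":[0,0,0]},{"grip":0.4,"xyz":[0,0.12,-0.13],"dr":[0,0,0]},{"grip":0.4,"xyz":[0,0.12,-0.13],"dr":[0,0,0]},{"grip":0.4,"xyz":[0,0.12,-0.13],"dr":[0,0,0]}]'
python3 - <<'E'
from h import *
where()
v=pose(); np.save("p4.npy",np.r_[v[0],v[1].as_quat()])
for n in("scene","wrist","top"): cv2.imwrite(f"pics/{n}4.png",ctrl.read_camera(n)[:,:,::-1])
s=cv2.imread("pics/scene4.png"); cv2.imwrite("pics/s4.png",cv2.resize(s[110:220,235:345],None,fx=5.4,fy=5.4,interpolation=cv2.INTER_CUBIC))
E
```

```text
time: 17.95
eef_pos: [0.5924, 0.2233, 0.2758]
tcp_rot: [0.743, 0.669, -0.001, -0.001]
contact_force: [-0.2, -0.3, 0.8]
opening: 0.6
t 17.95 gap 118.2 lat(tool x) -0.6 clawmid z 269.2 under 235.2 | yaw err -0.08 tilt -0.03 -0.12 deg| Fpush(ux) 0.1 Flat 0.3 Fz 0.8 T [-0.02  0.03 -0.03]
```

View pics/s4.png

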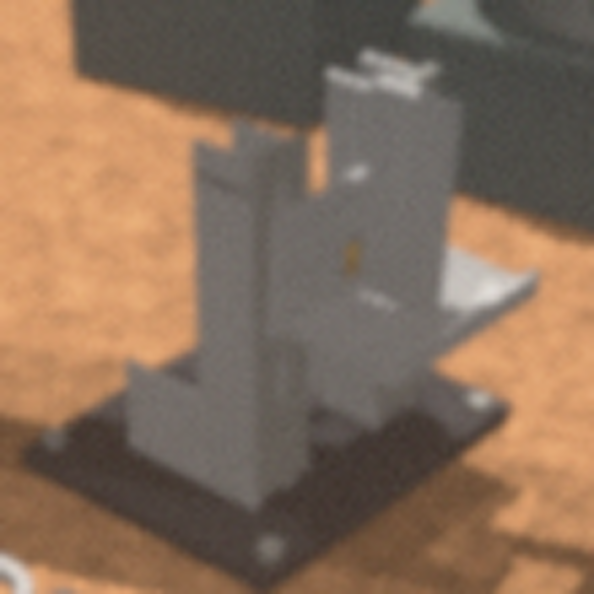

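View pics/wrist4.png

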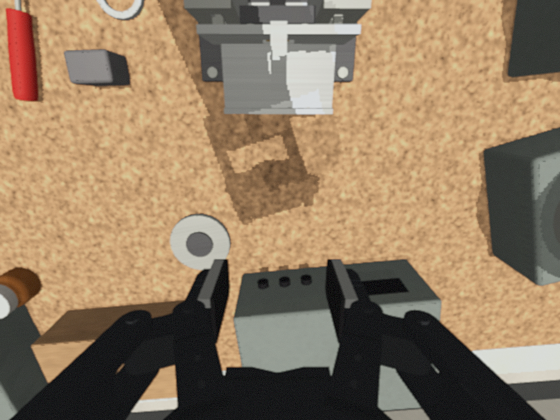

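View pics/scene4.png

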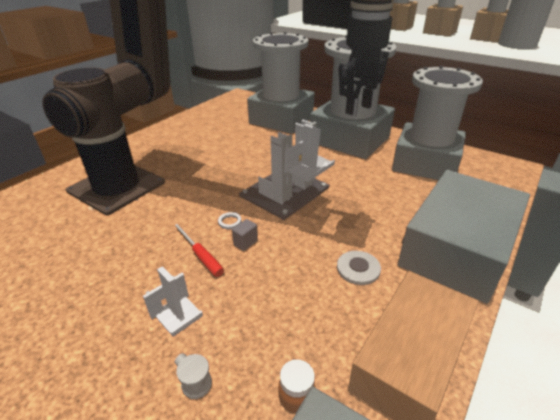

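Run:
```python
from h import *
S=cam("scene"); img=cv2.imread("pics/scene4.png")
img=cv2.resize(img[110:220,235:345],None,fx=5.4,fy=5.4,interpolation=cv2.INTER_CUBIC)
for dz,c in((.1095,(0,0,255)),(.1145,(255,0,0))):
  for x,y,z in((-46,-5,105),(-46,5,105),(-6,5,105),(-66,52,0),(-66,52,12),(-66,-52,12),(0,60,60)):
    X=F+ux*x/1e3+uy*y/1e3+np.array([0,0,z/1e3+dz]); u=proj(S,X)
    cv2.circle(img,(int((u[0]-235+.5)*5.4),int((u[1]-110+.5)*5.4)),4,c,1)
cv2.imwrite("pics/s4c.png",img)
```

```text
(no output)
```

View pics/s4c.png

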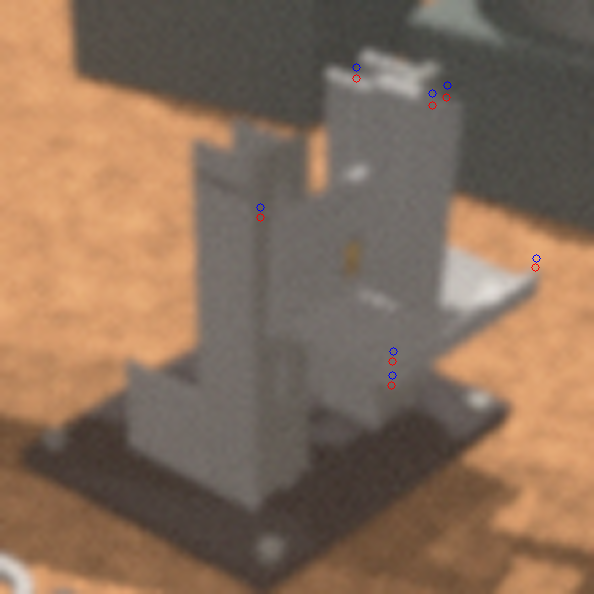

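Run:
```python
from h import *
S=cam("scene"); raw=cv2.imread("pics/scene4.png")
o=(260,105);f=8
img=cv2.resize(raw[105:180,260:345],None,fx=f,fy=f,interpolation=cv2.INTER_CUBIC)
def m(X,c):
    u=proj(S,X); cv2.circle(img,(int((u[0]-o[0]+.5)*f),int((u[1]-o[1]+.5)*f)),3,c,1)
for lean,c in((0,(0,0,255)),(.06,(255,0,0))):
  for x,y,z in((-46,5,105),(-46,-5,105),(-6,5,105),(-46,5,12),(-66,-52,12),(-66,-52,0),(-66,52,0),(-6,-60,60),(-6,60,60)):
    d=np.array([x-8,z-40.]); d=[d[0]-lean*d[1]*1, d[1]+lean*d[0]]; xx,zz=d[0]+8,d[1]+40
    m(F+ux*xx/1e3+uy*y/1e3+np.array([0,0,zz/1e3+.1095]),c)
# references: upright top front corners
for y in(-60,-30,30,60): m(F+uy*y/1e3+np.array([0,0,.195]),(0,255,0))
cv2.imwrite("pics/s4d.png",img)
w=cv2.imread("pics/wrist4.png"); cv2.imwrite("pics/w4d.png",cv2.resize(w[0:120,180:380],None,fx=4,fy=4,interpolation=cv2.INTER_CUBIC))
```

```text
(no output)
```

View pics/s4d.png

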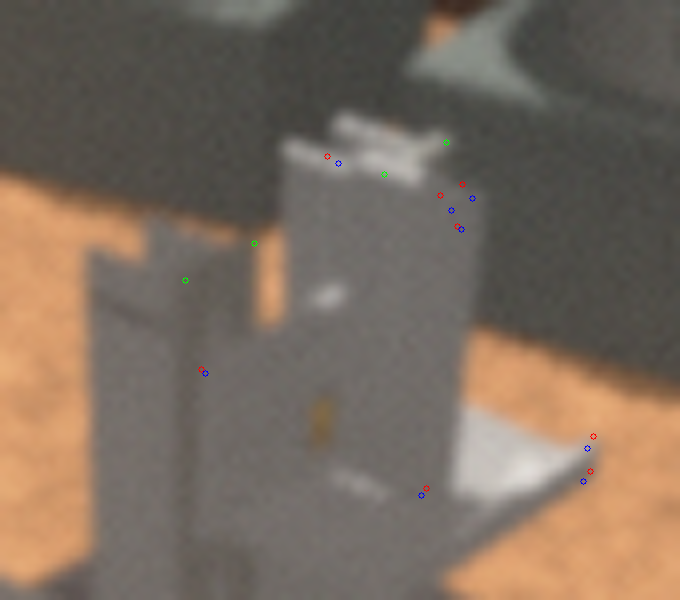

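View pics/w4d.png

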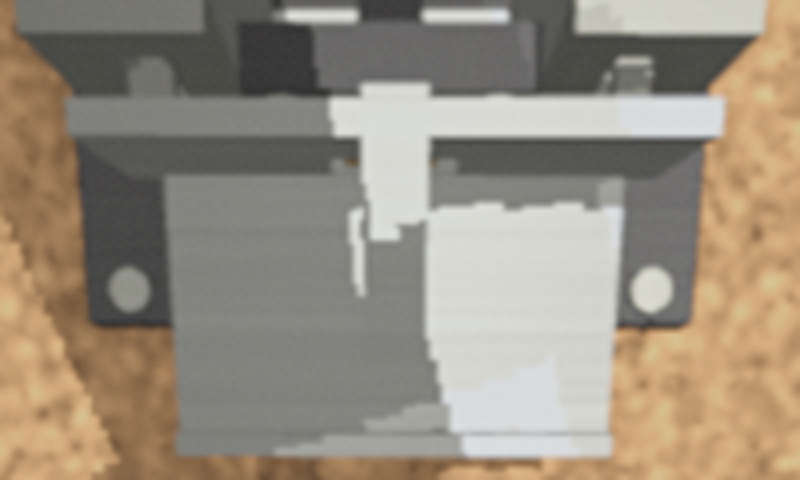

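Run:
```python
from h import *
v=np.load("p4.npy");C=cam("wrist",v[:3],Ro.from_quat(v[3:]))
def P(X): u=proj(C,X); return np.round(((u[0]-180+.5)*4,(u[1]+.5)*4),0)
print("strip top front y±60 (obs 18..762,33)",[P(F+uy*y/1e3+np.array([0,0,.195])) for y in(60,-60)])
print("base front corners obs (90,325),(690,325)",[P(F+uy*y/1e3-ux*.03+np.array([0,0,.012])) for y in(95,-95)])
for lean in(0,.06,.09):
  print("lean",lean)
  for n,x,y,z in(("plate top rear obs 67..724,97",0,60,60),("",0,-60,60),("plate top front obs r136",-6,60,60),("shelf front top obs r432?,177..612",-66,52,12),("",-66,-52,12),("shelf front bottom obs r457",-66,52,0),("web top rear obs r82, 360..430",-6,5,105),("web top front obs r238?",-46,5,105)):
    d=[x-8-lean*(z-40), z-40+lean*(x-8)]; xx,zz=d[0]+8,d[1]+40
    print(n,P(F+ux*xx/1e3+uy*y/1e3+np.array([0,0,zz/1e3+.1092])))
```

```text
strip top front y±60 (obs 18..762,33) [array([17., 23.]), array([770.,  21.])]
base front corners obs (90,325),(690,325) [array([ 89., 324.]), array([698., 323.])]
lean 0
plate top rear obs 67..724,97 [59. 69.]
 [727.  68.]
plate top front obs r136 [ 62. 108.]
shelf front top obs r432?,177..612 [173. 451.]
 [614. 450.]
shelf front bottom obs r457 [181. 450.]
web top rear obs r82, 360..430 [359.  28.]
web top front obs r238? [362. 325.]
lean 0.06
plate top rear obs 67..724,97 [61. 78.]
 [726.  76.]
plate top front obs r136 [ 64. 116.]
shelf front top obs r432?,177..612 [175. 443.]
 [611. 442.]
shelf front bottom obs r457 [183. 440.]
web top rear obs r82, 360..430 [359.  61.]
web top front obs r238? [362. 354.]
lean 0.09
plate top rear obs 67..724,97 [61. 82.]
 [725.  80.]
plate top front obs r136 [ 65. 121.]
shelf front top obs r432?,177..612 [177. 439.]
 [610. 438.]
shelf front bottom obs r457 [185. 434.]
web top rear obs r82, 360..430 [360.  77.]
web top front obs r238? [363. 367.]
```

```bash
python3 -c "
from h import *
print(ctrl.get_state()['qpos'],ctrl.get_state()['time'])"
```

```text
[ 2.02392002e-01  1.60347101e-01  1.64137428e+00  1.86275688e-04
  1.33997678e+00 -1.26602224e+00] 18.1
```

```bash
python3 -m jog '[{"grip":0.4,"xyz":[0.01,0,0],"dr":[0,0,0.12]},{"grip":0.4,"xyz":[0.03,0,0],"dr":[0,0,0.24]},{"grip":0.4,"xyz":[0.05,0,0],"dr":[0,0,0.36]},{"grip":0.4,"xyz":[0.07,0,0],"dr":[0,0,0.48]},{"grip":0.4,"xyz":[0.09,0,0],"dr":[0,0,0.6]},{"grip":0.4,"xyz":[0.11,-0.01,0],"dr":[0,0,0.72]},{"grip":0.4,"xyz":[0.13,-0.03,0],"dr":[0,0,0.84]},{"grip":0.4,"xyz":[0.13,-0.05,0],"dr":[0,0,0.96]},{"grip":0.4,"xyz":[0.13,-0.07,0],"dr":[0,0,1.08]},{"grip":0.4,"xyz":[0.13,-0.08,0],"dr":[0,0,1.2]},{"grip":0.4,"xyz":[0.13,-0.08,0],"dr":[0,0,1.32]},{"grip":0.4,"xyz":[0.13,-0.08,0],"dr":[0,0,1.44]}]'
python3 -m jog '[{"grip":0.4,"xyz":[0,0,0],"dr":[0,0,0.12]},{"grip":0.4,"xyz":[0,0,0],"dr":[0,0,0.12]}]'
python3 -m jog '[{"grip":0.4,"xyz":[0,0,0],"dr":[-0.12,0,0]},{"grip":0.4,"xyz":[0,0,0],"dr":[-0.24,0,0]},{"grip":0.4,"xyz":[0,0,0],"dr":[-0.36,0,0]},{"grip":0.4,"xyz":[0,0,0],"dr":[-0.48,0,0]},{"grip":0.4,"xyz":[0,0,0],"dr":[-0.6,0,0]},{"grip":0.4,"xyz":[0,0,0],"dr":[-0.6,0,0]},{"grip":0.4,"xyz":[0,0,0],"dr":[-0.6,0,0]},{"grip":0.4,"xyz":[0,0,0],"dr":[-0.6,0,0]}]'
python3 - <<'E'
from h import *
v=pose(); np.save("p5.npy",np.r_[v[0],v[1].as_quat()])
cv2.imwrite("pics/w5.png",ctrl.read_camera("wrist")[:,:,::-1])
E
```

```text
time: 19.1
eef_pos: [0.5226, 0.3621, 0.2783]
tcp_rot: [1.0, 0.012, 0.001, -0.0]
contact_force: [-0.5, 0.4, 0.2]
opening: 0.601
time: 19.27
eef_pos: [0.5234, 0.3618, 0.2781]
tcp_rot: [0.999, -0.046, 0.001, -0.0]
contact_force: [0.1, 0.4, -0.1]
opening: 0.602
time: 19.93
eef_pos: [0.5245, 0.3614, 0.2775]
tcp_rot: [0.955, -0.043, -0.013, 0.294]
contact_force: [0.5, -0.9, 0.4]
opening: 0.599
```

View pics/w5.png

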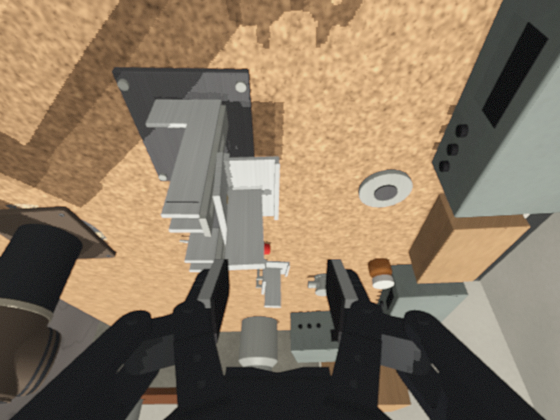

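Run:
```python
from h import *
v=np.load("p5.npy");C=cam("wrist",v[:3],Ro.from_quat(v[3:]))
w=cv2.imread("pics/w5.png"); f=4.2;o=(155,140)
img=cv2.resize(w[140:280,155:295],None,fx=f,fy=f,interpolation=cv2.INTER_CUBIC)
cv2.imwrite("pics/w5a.png",img)
def m(X,c):
    u=proj(C,X); cv2.circle(img,(int((u[0]-o[0]+.5)*f),int((u[1]-o[1]+.5)*f)),3,c,1); return u
for y in(-60,60,-30): m(F+uy*y/1e3+np.array([0,0,.195]),(0,255,0)); 
m(F+uy*-60/1e3+np.array([0,0,.1]),(0,255,0))
for lean,c in((0,(0,0,255)),(.06,(255,0,0))):
  for x,y,z in((-46,-5,105),(-6,-5,105),(-46,-5,12),(-66,-52,12),(-66,-52,0),(-66,52,12),(0,-60,60),(-6,-60,60),(0,-60,0)):
    d=[x-8-lean*(z-40), z-40+lean*(x-8)]; xx,zz=d[0]+8,d[1]+40
    m(F+ux*xx/1e3+uy*y/1e3+np.array([0,0,zz/1e3+.1092]),c)
cv2.imwrite("pics/w5b.png",img)
```

```text
(no output)
```

View pics/w5b.png

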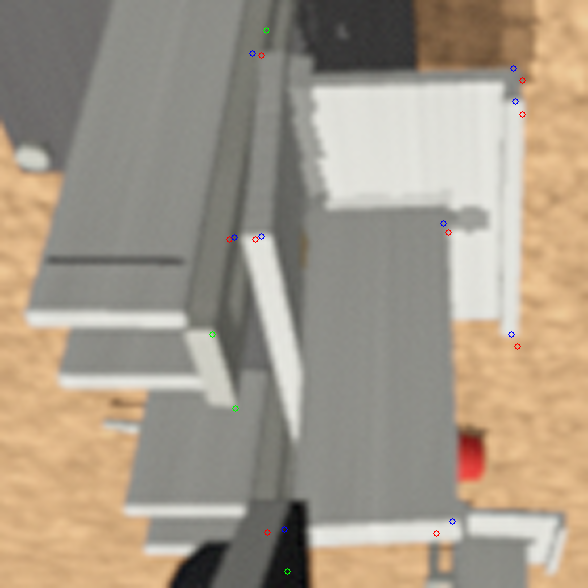

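```bash
python3 -c "
from h import *
s=ctrl.get_state();print(s['time'],s['contact_force'],np.abs(s['dq']).max());print(ctrl.sign_off())"
```

```text
19.9833 [-0.11940213 -0.00540705 -0.21824096] 0.009945284070959223
the job is handed in; nothing more can be done
None
```

The wide bracket is hung on the upper slots and latched. I handed the job in at 20.0 s of robot time, with the gripper open and clear of everything.

- **Finding the slots:** I slid the claws down the faces at about 7 N. They dropped in with the claw middle at about 164–167 mm, so the slots stand roughly 10–11 mm below the mark.
- **Seating:** I pressed the bracket straight down about 21 mm against the latch to a hard stop, with its underside at about 109.3 mm. The highest load I read on the uprights was about 27 N; forces were read only at the end of each move.
- **Latch:** A gentle pull of about 15 N upward was held after 1.5–2 mm, so the latch was over the lip. I then pressed the bracket home again and released it. In the scene picture, brass shows in the window.
- **Everything else:** In the final pictures the narrow bracket and the bystanders look unmoved.

**Checks that disagreed:** the bracket's forward lean was about 0.06 rad in one wrist view and 0.065–0.08 rad in another. A rough scene-camera estimate gave about 0.09 rad. The expected maximum is 0.06 rad. I took the excess as calibration error plus the claws' natural play. The hung height in the pictures agreed with the felt stop to within a few mm.

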